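# Put the groceries away in their trays

## Task

Put away the things standing about in the row in front of the trays: the two spice jars go upright into the spice box, one in each compartment, the food tin and the drink can upright into the tin tray, one in each compartment, and the wooden peg goes lying down in the shallow odds tray. Leave the cup where it stands.

Things in the scene. Friction and masses are not known exactly. Their poses are not given: they have to be found in the camera images.
- short_jar: Stout spice jar with a white cap that has a dark blue inset on top, upright, 98 mm high, round, 46 mm diameter over the whole height. Loose, about 0.11 kg. Origin: centre of its underside; z up its axis.
- slim_jar: Slimmer spice jar with a black cap, upright, 105 mm high, round, 40 mm diameter over the whole height. Loose, about 0.11 kg. Origin: centre of its underside; z up its axis.
- food_tin: Short round food tin with a ring-pull top, upright, 72 mm high, 57 mm diameter. Loose, about 0.18 kg. Origin: centre of its underside; z up its axis.
- drink_can: Tall round drink can, upright, 134 mm high, 53 mm diameter. Loose, about 0.27 kg. Origin: centre of its underside; z up its axis.
- peg: Wooden clothes peg (used as a bag clip) lying flat, 15 mm wide along its x, 72 mm long along its y, 12 mm high. Loose, about 15 g. Origin: centre of its underside.
- cup: White coffee cup with a red-brown inside and one handle, upright, 51 mm high, 62 mm wide, 92 mm long with the handle, which points along its -y. Loose, in the same row as the things to put away. Origin: on its underside, at the middle of the length with the handle.
- spice_box: Spice box: the wooden tray with the highest walls, 74 x 142 mm outside, 45 mm high; two square compartments side by side along y, each 62 x 62 mm inside, centred at y = -34 mm and y = +34 mm; walls and divider 6 mm thick. Inner floor 5 mm above the worktop. Fixed, in any of three places in the row of trays; turned up to 0.25 rad. Origin: centre of its underside; z up, y along its long side.
- tin_tray: Tin tray: wooden tray, 86 x 166 mm outside, 30 mm high; two square compartments side by side along y, each 74 x 74 mm inside, centred at y = -40 mm and y = +40 mm; walls and divider 6 mm thick. Inner floor 5 mm above the worktop. Fixed, in any of three places in the row of trays; turned up to 0.25 rad. Origin: centre of its underside; z up, y along its long side.
- odds_tray: Odds tray: shallow wooden tray without a divider, 112 x 132 mm outside, 18 mm high; one compartment, 100 mm (along x) by 120 mm (along y) inside; walls 6 mm thick. Inner floor 5 mm above the worktop. Fixed, in any of three places in the row of trays; turned up to 0.25 rad. Origin: centre of its underside; z up, y along its long side.

How it is judged:
At the end, for the whole second after the job is handed in: One jar in each spice-box bay, tin and can one in each tin-tray bay: on the bay floor, within 14 mm of its centre along x and y, within 7 degrees of upright. The peg lies on the odds tray floor, level within 10 degrees. The cup is upright, within 30 mm of its start. All at rest (x of short_jar in the frame of spice_box between -0.014 and 0.014 m and (y of short_jar in the frame of spice_box between -0.048 and -0.02 m or y of short_jar in the frame of spice_box between 0.02 and 0.048 m) and z of short_jar in the frame of spice_box between 0 and 0.011 m and angle between each of short_jar, slim_jar, food_tin, drink_can, cup's own z axis and vertical below 0.12 rad and linear speed of each of short_jar, slim_jar, food_tin, drink_can, peg below 0.02 m/s and angular speed of each of short_jar, slim_jar, food_tin, drink_can, peg below 0.3 rad/s and x of slim_jar in the frame of spice_box between -0.014 and 0.014 m and (y of slim_jar in the frame of spice_box between -0.048 and -0.02 m or y of slim_jar in the frame of spice_box between 0.02 and 0.048 m) and z of slim_jar in the frame of spice_box between 0 and 0.011 m and x of food_tin in the frame of tin_tray between -0.014 and 0.014 m and (y of food_tin in the frame of tin_tray between -0.054 and -0.026 m or y of food_tin in the frame of tin_tray between 0.026 and 0.054 m) and z of food_tin in the frame of tin_tray between 0 and 0.011 m and x of drink_can in the frame of tin_tray between -0.014 and 0.014 m and (y of drink_can in the frame of tin_tray between -0.054 and -0.026 m or y of drink_can in the frame of tin_tray between 0.026 and 0.054 m) and z of drink_can in the frame of tin_tray between 0 and 0.011 m and x of peg in the frame of odds_tray between -0.048 and 0.048 m and y of peg in the frame of odds_tray between -0.058 and 0.058 m and z of peg in the frame of odds_tray below 0.017 m and angle between peg's own y axis and vertical above 1.4 rad and distance of cup from where it was at the start of the episode below 0.03 m); the robot touches nothing.
It fails at once if the cup is shoved away (more than 40 mm) or knocked over (distance of cup from where it was at the start of the episode above 0.04 m or angle between cup's own z axis and vertical above 0.5 rad).
It also fails if it takes over 141 s, if anything falls off the work surface, if the arm or the gripper's body presses on something with over 40 N, if the wrist force passes 120 N, or if a joint passes its speed limit or range.

## Robot

A 7-joint arm with a two-finger parallel gripper is mounted at the origin on a cart in front of the work surface, level with it; the furniture and walls round the work are solid. World frame = base frame: x ahead of the robot, y to its left, z up, the work surface at z = 0. Lengths are in m, angles in rad, forces in N, time in s.
With the tool pointing down it reaches from about 0.425 to 0.825 m from the base axis. Payload 3.6 kg.
Tool frame: the origin (TCP) lies where the fingers leave the gripper's body, on its centre line; the fingertips stand 73 mm ahead of it and the grasp point (between the pads) lies 54 mm ahead of it; z points along the fingers, y is the line along which they close (so a half turn about z gives the same grasp; the last joint's range is limited). The gripper opens to 85 mm and grips with 20 to 120 N. Pads are 22 mm wide; open, the fingers measure 114 mm over their backs; the gripper's body (76 mm by 85 mm) begins 54 mm behind the grasp point. The pads swing forward as they close: fully open they stand 13 mm farther back than shut.
Start: joints at [1.165, 0.615, -0.013, 1.423, 0.008, 1.103, -0.04], TCP at [0.241, -0.604, 0.304] pointing down, gripper open.
Joint ranges: [-3.12, 3.12], [-0.3, 2.06], [-1.34, 1.32], [0.26, 2.42], [-1.36, 4.5], [0.01, 1.98], [-2.84, 2.84]. Speed limits (rad/s): [2.79, 2.79, 3.14, 3.14, 3.14, 3.14, 3.14].

## Interface

Orientations are given as a unit quaternion [x, y, z, w].
In Python, from station import arm, snapshot, camera_info, ticket gives the robot as it stands. Calls block until the motion is done:
- arm.movep(position, orientation): joint-space move of the TCP to a pose.
- arm.line_to(position, velocity=0.15, ori=None): straight line of the TCP; ori=None keeps the orientation; velocity is the mean speed in m/s.
- arm.move_j(angles): joint-space move.
- arm.move_gripper(opening, effort=None): opening from 0.0 (shut) to 1.0 (fully open); effort is the grip in N (None keeps the last); returns when the fingers have stopped.
- arm.pause(seconds).
- arm.ik(position, orientation): joint angles nearest the present ones, or None.
- snapshot(name): name is "scene" or "top" or "wrist"; returns the picture (420x560x3 uint8, blue, green, red); there is no depth.
- camera_info(name): a dict with "fx", "fy", "cx", "cy" (pixels), "R" (3x3) and "t" (3): a world point X has camera coordinates R X + t; the wrist camera has in their place "T_tool_cam" (4x4, takes a point from camera to tool coordinates, whose origin is the TCP and whose axes are the flange's). Camera axes: x right, y down, z forward; pixel columns grow to the right and rows downward; lengths in m; the calibration is good to about 2 mm. A picture is of the moment at which its call begins: read the wrist's pose just before it. camera_info takes no time and is no camera call.
A pose or a line that the arm cannot do raises arm.MotionError and nothing moves.
- ticket.finish_job(): hands the job in; it is judged then, once.
Readings, each from a call of its own:
- arm.read_time(): time.
- arm.read_joint_positions(): joint angles.
- arm.read_dq(): joint speeds.
- arm.read_effort(): joint torques, N m.
- arm.read_tool_pos(): TCP position.
- arm.read_eef_rot(): TCP orientation.
- arm.read_ft_force(): force on the tool from outside, world axes, zero at the start.
- arm.read_wrist_torque(): the same for the moment, N m.
- arm.read_opening(): opening from 0.0 (shut) to 1.0 (fully open).
- arm.read_finger_force(): force on a finger pad.
Only numpy, scipy, OpenCV 4.12 (cv2) and the standard library are available. Lean on these libraries where they do the work, as an engineer would, in place of code of your own. Each camera call takes 0.05 s, during which the arm holds its last target. There are 200 camera calls.

## Working session

There is one attempt and no reset: what is moved stays moved. The work goes in short steps, each a Python script; the robot and the scene stay as the last script left them, time stands still between calls to the robot, and variables do not carry over. Pictures are saved under pics/ and viewed, at most 14 in all, crops included, and the job is handed in when it is done.

```bash
ls; mkdir -p pics
python3 - <<'E'
from station import arm, snapshot, camera_info
import cv2
for n in("top","scene"):
    cv2.imwrite(f"pics/{n}0.png",snapshot(n)); c=camera_info(n); print(n,c)
print(camera_info("wrist"), arm.read_tool_pos(),arm.read_eef_rot(),arm.read_time())
E
```

```text
pics
top {'fx': 401.64549248655493, 'fy': 401.64549248655493, 'cx': 281.019492676721, 'cy': 218.84687297039235, 'R': array([[-0.01393092, -0.99960298, -0.02449106],
       [-0.99726141,  0.01566916, -0.07227831],
       [ 0.07263337,  0.02341709, -0.99708376]]), 't': array([0.02128474, 0.51657641, 1.13161991])}
scene {'fx': 388.3507230145305, 'fy': 388.3507230145305, 'cx': 273.1596063028983, 'cy': 205.91978177005885, 'R': array([[-0.67729629, -0.73540543,  0.02117991],
       [-0.34972412,  0.29649538, -0.88869766],
       [ 0.64727334, -0.60931875, -0.45800424]]), 't': array([0.35474704, 0.2009848 , 0.62536986])}
{'fx': 320.56925949665754, 'fy': 320.56925949665754, 'cx': 278.9855044121629, 'cy': 208.8059725536396, 'T_tool_cam': array([[ 1.03195673e-03, -9.61751611e-01, -2.73921107e-01,
         6.97946779e-02],
       [ 9.99999424e-01,  9.11819385e-04,  5.65901521e-04,
        -5.90540741e-04],
       [-2.94490124e-04, -2.73921534e-01,  9.61751999e-01,
        -7.00211521e-02],
       [ 0.00000000e+00,  0.00000000e+00,  0.00000000e+00,
         1.00000000e+00]])} [ 0.24078266 -0.60318696  0.30284295] [ 9.82016494e-01  1.88791409e-01 -2.54792086e-04 -1.15929915e-03] 0.1
```

View pics/top0.png

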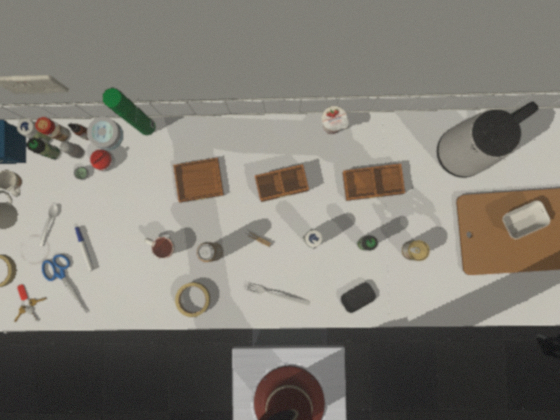

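View pics/scene0.png

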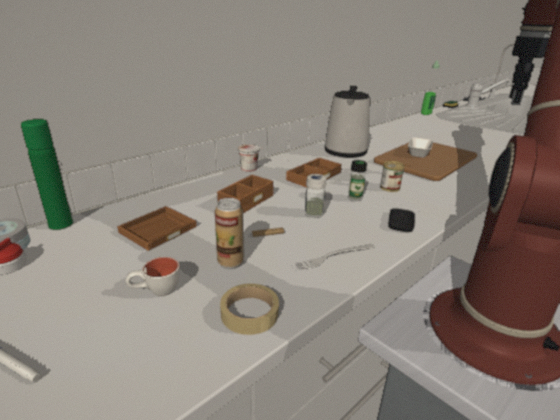

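```bash
cat > h.py <<'E'
import numpy as np, cv2
from station import arm, snapshot, camera_info, ticket
from scipy.spatial.transform import Rotation as R
def down(yaw):   # tool x at angle yaw in the world, pointing down
    return (R.from_euler('z',yaw)*R.from_quat([1,0,0,0])).as_quat()
def cam(name):   # fx,fy,cx,cy, R_wc, centre
    c=camera_info(name); k=(c['fx'],c['fy'],c['cx'],c['cy'])
    if name=='wrist':
        A=R.from_quat(arm.read_eef_rot()).as_matrix(); T=c['T_tool_cam']
        return k,A@T[:3,:3],A@T[:3,3]+np.array(arm.read_tool_pos())
    return k,c['R'].T,-c['R'].T@c['t']
def cast(c,px,z):
    k,Rw,o=c; px=np.atleast_2d(px).astype(float); z=np.broadcast_to(z,len(px))
    d=np.c_[(px[:,0]-k[2])/k[0],(px[:,1]-k[3])/k[1],np.ones(len(px))]@Rw.T
    return o[:2]+d[:,:2]*((z-o[2])/d[:,2])[:,None]
def proj(c,X):
    k,Rw,o=c; p=(np.atleast_2d(X)-o)@Rw; return np.c_[p[:,0]/p[:,2]*k[0]+k[2],p[:,1]/p[:,2]*k[1]+k[3]]
E
python3 - <<'E'
from h import *
c=cam('top'); print(c[2])
P=dict(cup=(160,246,.05),can=(208,252,.134),peg=(260,238,.01),short=(314,238,.098),slim=(369,243,.105),tin=(416,250,.072),odds=(198,180,.018),spice=(282,183,.045),tint=(374,181,.03),fork=(260,288,.0),black=(358,297,.02))
for n,(u,v,z) in P.items(): print(n,cast(c,(u,v),z)[0].round(3))
for y in (.25,.0,-.1,-.35):
  for x in (.45,.5,.55): print(x,y,[arm.ik([x,y,z],down(0)) is not None for z in (.15,.25,.35)])
E
```

```text
[ 0.43326487 -0.01331728  1.1661784 ]
cup [0.444 0.352]
can [0.426 0.2  ]
peg [0.463 0.075]
short [ 0.459 -0.075]
slim [ 0.443 -0.218]
tin [ 0.423 -0.35 ]
odds [0.634 0.253]
spice [0.616 0.009]
tint [ 0.62  -0.252]
fork [0.32  0.077]
black [ 0.293 -0.2  ]
0.45 0.25 [True, True, True]
0.5 0.25 [True, True, True]
0.55 0.25 [True, True, True]
0.45 0.0 [True, True, True]
0.5 0.0 [True, True, True]
0.55 0.0 [True, True, True]
0.45 -0.1 [True, True, True]
0.5 -0.1 [True, True, True]
0.55 -0.1 [True, True, True]
0.45 -0.35 [True, True, True]
0.5 -0.35 [True, True, True]
0.55 -0.35 [True, True, True]
```

Run:
```python
from h import *
import pickle
out={}
for i,y in enumerate((-.29,-.02,.24)):
    arm.movep([.55,y,.30],down(0)); c=cam('wrist'); im=snapshot('wrist')
    cv2.imwrite(f'pics/w{i}.png',im); out[i]=c
pickle.dump(out,open('w.pkl','wb')); print(arm.read_time(), arm.read_joint_positions())
```

```text
3.9333 [-0.45242669  0.53843278  0.01536334  1.58272634 -0.00643645  1.02082058
 -2.01166714]
```

View pics/w0.png

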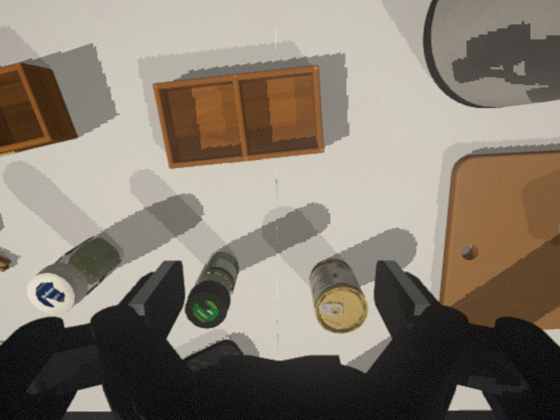

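View pics/w1.png

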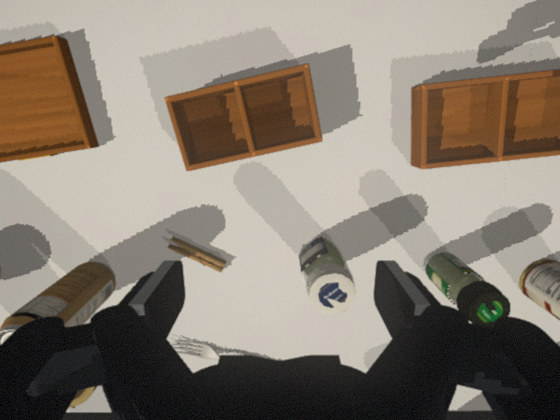

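View pics/w2.png

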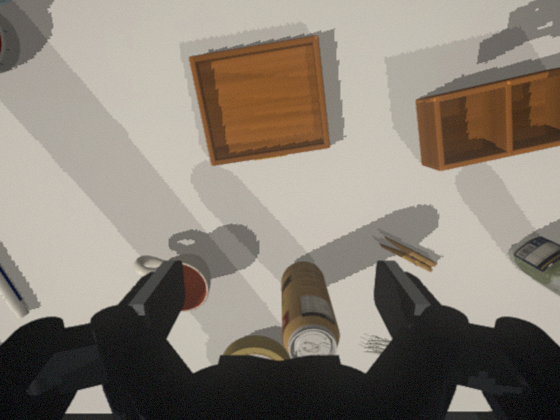

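Run:
```python
from h import *
import pickle
C=pickle.load(open('w.pkl','rb'))
im=[cv2.imread(f'pics/w{i}.png') for i in range(3)]
T=dict(tin_tray=(0,240,115,.03,(86,166)),spice_box=(1,245,118,.045,(74,142)),odds_tray=(2,262,100,.018,(112,132)))
for n,(i,u,v,h,s) in T.items():
    hsv=cv2.cvtColor(im[i],cv2.COLOR_BGR2HSV)
    m=cv2.inRange(hsv,(4,110,25),(20,255,255)); m=cv2.morphologyEx(m,cv2.MORPH_CLOSE,np.ones((5,5)))
    cs,_=cv2.findContours(m,cv2.RETR_EXTERNAL,cv2.CHAIN_APPROX_NONE)
    k=[x for x in cs if cv2.pointPolygonTest(x,(u,v),False)>0][0]
    w=cast(C[i],k[:,0],h).astype(np.float32)
    r=cv2.minAreaRect(w*1000); b=cv2.boxPoints(r)
    e=[b[1]-b[0],b[2]-b[1]]; L=max(e,key=np.linalg.norm); 
    a=np.arctan2(L[1],L[0]); a=(a-np.pi/2+np.pi/2)%np.pi-np.pi/2
    print(n,np.round(r[0],1),np.round(r[1],1),'yaw',round(float(a),3))
def crop(i,u,v): return cv2.resize(im[i][v-32:v+32,u-42:u+42],None,fx=4.7,fy=4.6,interpolation=cv2.INTER_CUBIC)
g=np.vstack([np.hstack([crop(1,333,292),crop(0,205,305)]),np.hstack([crop(0,340,310),crop(1,198,254)])])
cv2.imwrite('pics/g.png',g); print(g.shape)
```

```text
tin_tray [ 617.3 -252.3] [ 85.5 164.4] yaw 0.103
spice_box [618.5  11.2] [ 73.  140.4] yaw 0.212
odds_tray [634.3 254.7] [111.8 130.5] yaw 0.146
(588, 790, 3)
```

View pics/g.png

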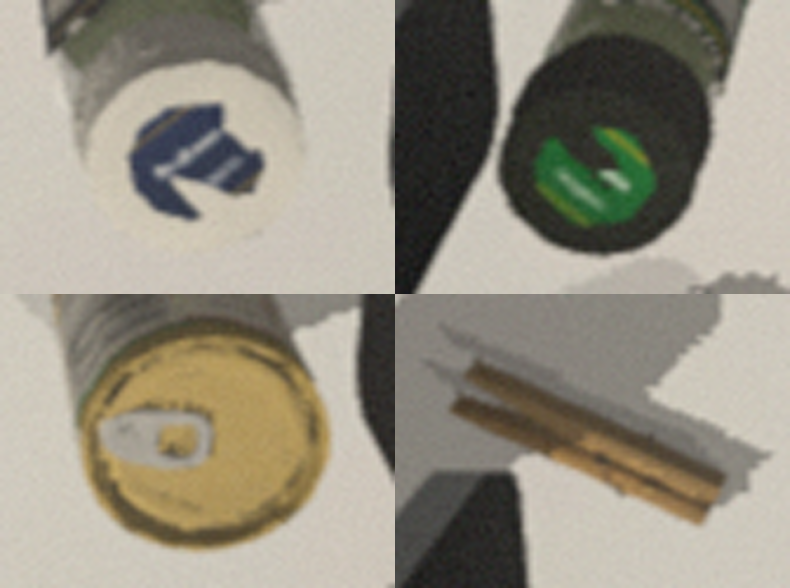

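```bash
cat >> h.py <<'E'
TR=dict(tin=((.6173,-.2523),.103),spice=((.6185,.0112),.212),odds=((.6343,.2547),.146))
def bay(t,y):
    (px,py),a=TR[t]; return np.array([px-y*np.sin(a),py+y*np.cos(a)])
def goyaw(a,pts):   # tool yaw closing along the tray's x, reachable at all points
    q0=arm.read_joint_positions(); best=None
    for s in (1,-1):
        js=[arm.ik(p,down(a+s*np.pi/2)) for p in pts]
        if any(j is None for j in js): continue
        c=max(abs(j[6]) for j in js)
        if best is None or c<best[0]: best=(c,a+s*np.pi/2)
    return best
def transfer(xy,to,a,dia,grip,rel=.0065,eff=35,lift=.16):
    zp=grip+.054; zt=zp+lift
    c,yaw=goyaw(a,[[*xy,zt],[*xy,zp],[*to,zt],[*to,zp+rel]]); q=down(yaw)
    arm.move_gripper(min(1,(dia+.028)/.085)); arm.movep([*xy,zt],q)
    arm.line_to([*xy,zp],.2)
    arm.move_gripper(0,effort=eff); print('held',arm.read_opening()*.085,arm.read_finger_force())
    if arm.read_opening()*.085<dia-.015: raise SystemExit('missed')
    f0=np.array(arm.read_ft_force())
    arm.line_to([*xy,zt],.2); arm.movep([*to,zt],q)
    arm.line_to([*to,zp+rel+.03],.2); arm.line_to([*to,zp+rel],.06)
    print('opening',arm.read_opening()*.085,'ft',np.round(arm.read_ft_force(),1))
    arm.move_gripper(min(1,(dia+.018)/.085)); arm.line_to([*to,zt],.2)
    print('yaw',round(yaw,2),'j7',round(c,2),'t',arm.read_time(),np.round(arm.read_joint_positions(),2))
E
python3 - <<'E'
from h import *
import pickle
C=pickle.load(open('w.pkl','rb')); t=cam('top')
W=dict(short=(1,(332.7,293.9),.098),slim=(0,(206.2,310.4),.105),tin=(0,(341.8,309.7),.072),peg=(1,(196.7,254.2),.012),can=(2,(312,347),.134))
for n,(i,p,z) in W.items(): print(n,cast(C[i],p,z)[0].round(4))
d=cast(C[1],[(196.7-26.7,254.2-12.7),(196.7+26.7,254.2+12.7)],.012); d=d[1]-d[0]; print('peg dir',np.arctan2(d[1],d[0]),np.hypot(*d))
for n,xy in dict(tin=(.423,-.35),slim=(.443,-.218)).items(): print(goyaw(.1,[[*xy,.3],[*xy,.106],[*bay('tin',-.04),.3]]))
for xy in ((.426,.2),): print(goyaw(.1,[[*xy,.33],[*xy,.15],[*bay('tin',.04),.33]]))
E
```

```text
short [ 0.4578 -0.0734]
slim [ 0.4434 -0.2226]
tin [ 0.422  -0.3581]
peg [0.4612 0.0772]
can [0.4281 0.2087]
peg dir -2.065103925816105 0.07059281286399148
(np.float64(0.6058864208498953), 1.6707963267948966)
(np.float64(0.34936140521209214), 1.6707963267948966)
(np.float64(0.7826788436000476), 1.6707963267948966)
```

Run:
```python
from h import *
transfer((.422,-.357),bay('tin',-.04),TR['tin'][1],.057,.050)
arm.movep([.50,-.15,.30],down(TR['tin'][1]+np.pi/2)); 
cv2.imwrite('pics/a1.png',snapshot('wrist'))
```

```text
held 0.05616369272459201 37.55292356014252
opening 0.05640478280601761 ft [-2.2  0.1  2.4]
yaw 1.67 j7 0.58 t 12.1417 [ 0.56  0.73 -0.29  1.35  0.22  1.1   0.34]
```

View pics/a1.png

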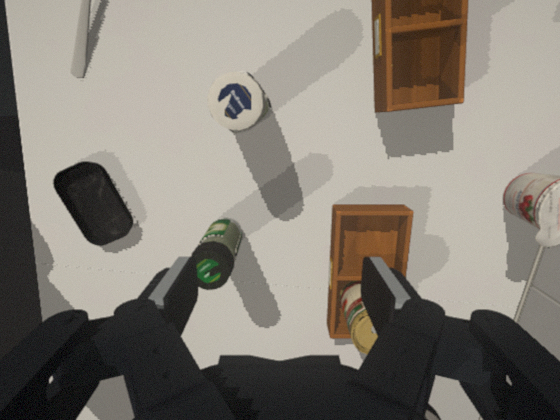

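The tin stands in the lower (−y) bay of the tin tray at about (365,320); the short jar's cap is at (238,100) and the slim jar is at (210,268), both undisturbed. Both jars next.

Run:
```python
from h import *
a=TR['spice'][1]
transfer((.4578,-.0734),bay('spice',.034),a,.046,.076)
transfer((.4434,-.222),bay('spice',-.034),a,.040,.080)
arm.movep([.42,.06,.34],down(np.pi/2)); c=cam('wrist')
import pickle; pickle.dump(c,open('a2.pkl','wb'))
cv2.imwrite('pics/a2.png',snapshot('wrist'));print(arm.read_time())
```

```text
held 0.049487695623430396 35.30204066337319
opening 0.04961158121764895 ft [-2.2 -0.7  4.1]
yaw 1.78 j7 0.19 t 19.3 [ 0.13  0.6  -0.39  1.55  0.25  1.05 -0.12]
held 0.03988610176415042 34.74761053919792
opening 0.03950656573260061 ft [-1.8  0.4  1.3]
yaw 1.78 j7 0.41 t 26.675 [ 0.25  0.62 -0.42  1.51  0.27  1.08 -0.02]
27.625
```

View pics/a2.png

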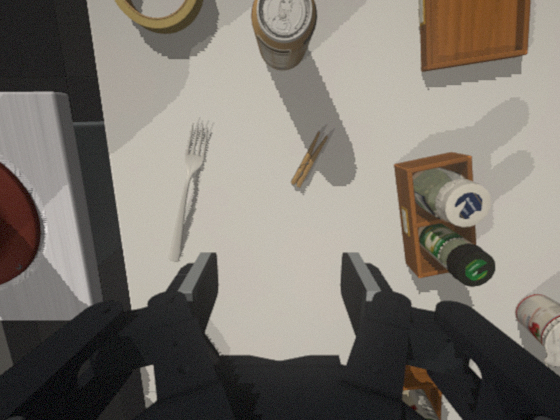

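Run:
```python
from h import *
import pickle
c=pickle.load(open('a2.pkl','rb'))
print('can',cast(c,(285,11),.134),'peg',cast(c,(308,156),.012))
for n,p,z,y in(('short',(467,201),.103,.034),('slim',(474,267),.110,-.034)): print(n,cast(c,p,z)[0]-bay('spice',y))
a=TR['tin'][1]
xy=(.428,.207)
transfer(xy,bay('tin',.04),a,.053,.105)
```

```text
can [[0.42616801 0.20744199]] peg [[0.45745338 0.08387618]]
short [-0.00383245  0.00568482]
slim [-0.00395974  0.00405106]
held 0.05119127007067319 35.553268287330866
opening 0.051270879238654934 ft [-2.3  0.2  2. ]
yaw 1.67 j7 0.82 t 35.25 [ 0.54  0.63 -0.43  1.4   0.27  1.17  0.18]
```

Run:
```python
from h import *
q=down(1.077); x,y=.4597,.080; ox,oy=TR['odds'][0]
ok=[arm.ik(p,q) is not None for p in([x,y,.077],[ox,oy,.083],[ox,oy,.18])]; print(ok)
assert all(ok)
arm.move_gripper(.5); arm.movep([x,y,.18],q); arm.line_to([x,y,.077],.15)
arm.move_gripper(0,effort=20); print(arm.read_opening()*.085,arm.read_finger_force(),arm.read_ft_force())
arm.line_to([x,y,.18],.2); print(arm.read_opening()*.085)
if arm.read_opening()*.085>.005:
    arm.movep([ox,oy,.18],q); arm.line_to([ox,oy,.084],.12); print(arm.read_ft_force(),arm.read_opening()*.085)
    arm.move_gripper(.4); arm.line_to([ox,oy,.2],.2)
arm.movep([.5,.0,.36],down(0)); arm.pause(.5)
import pickle; pickle.dump(cam('wrist'),open('a3.pkl','wb'))
cv2.imwrite('pics/a3.png',snapshot('wrist')); cv2.imwrite('pics/s3.png',snapshot('scene'));print(arm.read_time())
```

```text
[True, True, True]
0.014031223196130246 22.41442769765854 [-0.51645314 -0.71988285  5.87496412]
0.014081522901706788
[-0.70513998 -0.06198789  0.49041693] 0.013652989859295564
43.6833
```

View pics/a3.png

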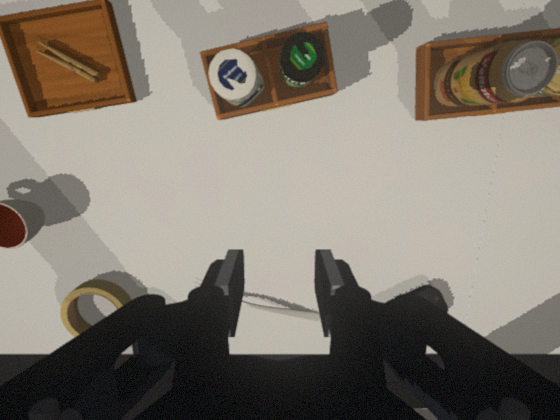

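View pics/s3.png

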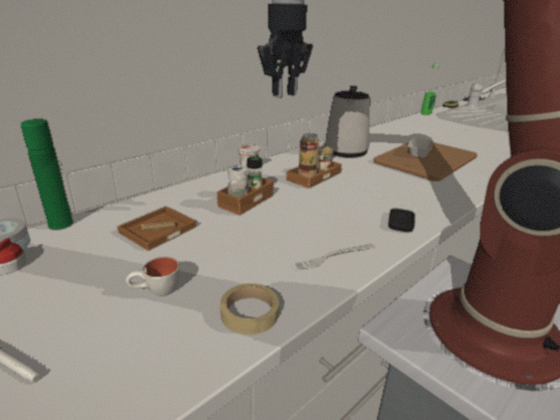

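Wrist view: the peg lies on the odds tray floor (70,60), jar caps are at (236,75) and (302,57), and the can's top is at (527,68). The scene view shows everything upright and the cup unmoved. I'll check the tops numerically, including one closer look at the tin tray.

Run:
```python
from h import *
import pickle
c=pickle.load(open('a3.pkl','rb'))
for n,p,z,t,y in(('short',(236,75),.103,'spice',.034),('slim',(302,57),.110,'spice',-.034),('can',(527,68),.139,'tin',.04)):
    a=TR[t][1]; d=cast(c,p,z)[0]-bay(t,y); print(n,(R.from_euler('z',-a).as_matrix()[:2,:2]@d*1000).round(1))
arm.movep([.52,-.25,.34],down(0)); arm.pause(.2)
c=cam('wrist'); im=snapshot('wrist'); cv2.imwrite('pics/a4.png',im)
for n,h,y in(('tin',.077,-.04),('can',.139,.04)):
    b=bay('tin',y); print(n,'expected top px',proj(c,[*b,h])[0].round(1),'10 mm =',np.abs(proj(c,[b[0]+.01,b[1],h])-proj(c,[*b,h]))[0].round(1))
```

```text
short [-3.6 -2.3]
slim [-2.3  2.3]
can [-2.8  5.5]
tin expected top px [325.6  84.7] 10 mm = [ 0.5 11.1]
can expected top px [236.   87.6] 10 mm = [ 0.4 13.5]
```

View pics/a4.png

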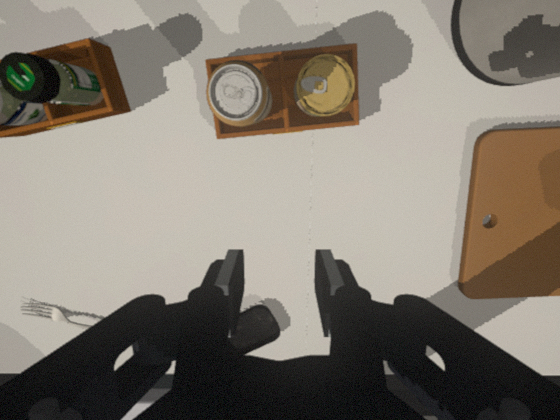

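The tops of the can at (238,94) and the tin at (325,85) lie within about 5 mm of the expected pixels. Everything is seated, so I'm handing in.

```bash
python3 -c "
from h import *
print(ticket.finish_job(), arm.read_time())"
```

```text
the job is handed in; nothing more can be done
the job is handed in; nothing more can be done
```

The job is handed in, with no verdict shown: in the last pictures the jars, tin and can stood upright in their bays within about 6 mm of centre, the peg lay on the odds tray floor, and the cup looked unmoved, about 45 s into the 141 s limit.

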